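# Lock the sample carriage on its loading ramp

### The job

Slide the sample carriage down its sloped loading ramp until it rests against the stop, so that its cross hole lines up with the holes in the ramp's two side walls. Then take the locking pin from its stand and drive it from the robot's side through wall, carriage and far wall until its grip rests against the near wall; let go of it there. Leave the other things on the bench where they are.

Things in the scene. Friction and masses are not known exactly. Their poses are not given: they have to be found in the camera images.
- carriage (a joint): position of the sample carriage along the ramp, m: 0 at the top, 0.090 against the stop at the lower end. A copper block 120 long, 50 wide, 46 mm high, with a low brass disc and a round knob on top, between the ramp's side walls; about 3 N moves it and it stays where it is left. Push it or lead it by its knob.
- carriage_knob (a point): centre of the carriage's round aluminium knob (24 mm across, 34 mm high; this point is 20 mm above the carriage's top). Frame as the ramp's: x across the ramp, from the robot's side to the far side; the ramp rises to +y by 0.21 rad (12 degrees): downhill is (0, -0.978, -0.208) in this frame. The knob leans with the ramp.
- carriage_hole (a point): centre of the carriage's cross hole (19 mm diameter, through its 50 mm width along the ramp's x), 62 mm downhill of the knob's axis. With the carriage against the stop it lies midway between hole_near and hole_far.
- hole_near (a point): centre of the 19 mm hole in the wall nearer the robot, at its outer face. Frame as the ramp's: x is the hole axis, level, away from the robot into the ramp; z up. Walls 14 mm thick, tops 18 mm above the axis, outer faces 84 mm apart. The axis is 79 mm above the bench; at bench level a 10 mm base plate reaches 13 mm out from the wall, else the space in front is free.
- hole_far (a point): centre of the same hole in the far wall, at its outer face, 84 mm along x from hole_near.
- pin_mid (a point): centre of the locking pin's shank, on its axis. Steel shank 130 mm long, 16 mm diameter, the last 10 mm tapering to 8 mm; at the other end a round black grip 28 mm diameter, 36 mm long. About 0.24 kg, balanced some 55 mm ahead of the grip. x runs from grip to tip; roll means nothing. It starts level in its stand, 50 mm above the bench, tip roughly away from the robot.
- pin_shoulder (a point): the point on the pin's axis where the shank meets the front face of the grip (65 mm behind pin_mid). Frame as the pin's. It meets hole_near when the pin is fully home. Held by the shank the pin can only be started in the holes; taken then by its grip it goes home. Let go when part-way in, its grip end sags some 3 mm (tip up, about 0.05 rad): raise it level on the hole axis before driving, or it binds.
- stand: fixed stand; origin on the bench below the pin's shoulder (within 4 mm), x along the pin. Base 180 by 80 by 8 mm; V saddles under the grip and under the shank (x = 108 to 116 mm, 15 mm wide); a grey roof (76 to 81 mm high) covers the grip up to x = -8 mm. The pin can rise 10 mm; raised 5 mm it draws out along x, and its grip is clear of the roof after 34 mm; fingers that hold it must stay behind the front saddle.
- meter: bystander, fixed: a white meter box 110 (x) by 130 (y) by 58 mm high, sockets on its +x face. Origin at the centre of its underside.
- weight: bystander: loose brass cylinder 52 mm diameter, 60 mm high; origin at its underside.
- jar: bystander: loose capped jar 60 mm diameter, 85 mm high; origin at its underside.
- driver: bystander: loose green-handled screwdriver lying on the bench.
- cup: bystander: loose aluminium cup 72 mm diameter, 70 mm high; origin at its underside.
- spanner: bystander: loose steel spanner lying flat on the bench.
Things that resemble listed ones, but are neither listed nor needed, are in the scene too. Of the things that look like the part that bears pin_mid, the smaller one is meant.

How it is judged:
On the way, in this order (a step that is already met when the one before it is completed fails the run):
1. the carriage rests against the stop while the pin is not yet in the holes (value of joint carriage above 0.086 m and distance between pin_shoulder and hole_near above 0.09 m), for 0.2 s.
2. the pin is through both walls and the carriage, its grip against the near wall (value of joint carriage above 0.086 m and distance between pin_shoulder and hole_near below 0.006 m and angle between the x axis of pin_shoulder and the x axis of hole_near, either way round below 0.07 rad), for 0.2 s.
At the end, for the whole second after the job is handed in: The carriage is against its stop (joint above 0.086 of 0.090); the pin's shoulder is within 6 mm of the mouth of the near hole, the pin in line with the hole axis within 0.07 rad and pointing through the far wall, at rest and released (all of step 2 and linear speed of pin below 0.01 m/s and contact force between pin and the fingers below 0.1 N); the robot touches nothing.
It fails at once if a loose bystander is shifted by more than 40 mm (distance of any of weight, jar, driver, cup, spanner from where it was at the start of the episode above 0.04 m).
It also fails if it takes over 67 s, if anything falls off the work surface, if the arm or the gripper's body presses on something with over 40 N, if the wrist force passes 120 N, or if a joint passes its speed limit or range.

### The arm

A 7-joint arm with a two-finger parallel gripper is mounted at the origin on the work surface. World frame = base frame: x ahead of the robot, y to its left, z up, the work surface at z = 0. Lengths are in m, angles in rad, forces in N, time in s.
With the tool pointing down it reaches from about 0.4 to 0.875 m from the base axis. Payload 4.4 kg.
Tool frame: the origin (TCP) lies on the mounting face of the last link; the fingertips stand 173 mm ahead of it and the grasp point (between the pads) lies 155 mm ahead of it; z points along the fingers, y is the line along which they close (so a half turn about z gives the same grasp; the last joint's range is limited). The gripper opens to 85 mm and grips with 20 to 120 N. Pads are 22 mm wide; open, the fingers measure 114 mm over their backs; the gripper's body (76 mm by 85 mm) begins 54 mm behind the grasp point. The pads swing forward as they close: fully open they stand 13 mm farther back than shut.
Start: joints at [1.248, 0.628, 0.038, 1.517, -0.027, 0.996, -0.02], TCP at [0.165, -0.629, 0.405] pointing down, gripper open.
Joint ranges: [-3.06, 3.06], [-0.37, 2.12], [-1.25, 1.32], [0.18, 2.47], [-1.1, 4.24], [0.23, 1.98], [-2.94, 2.94]. Speed limits (rad/s): [2.57, 2.57, 3.14, 3.14, 3.14, 3.14, 3.14].

### API

Orientations are given as a unit quaternion [x, y, z, w].
In Python, from plant import bot gives the robot as it stands. The module is installed in compiled form; this text tells all that it offers.
- The arm moves only by the shell command python3 -m jog 'ROWS' [FORCE]. ROWS is JSON, a list of rows, each a list of 5 numbers: the shift along the world's x, y, z each as a share of 0.75 m, from -1 to 1, then the turn about the world's z as a share of 90 degrees, from -1 to 1, then the opening, from 0 (shut) to 1 (fully open). In form: [[x, y, z, yaw, grip], ...]. A call has 1 to 20 rows; each row is the pose to reach, as a shift and turn from the pose commanded when the call began; what a row does not reach only later rows make up. A row lasts 1/8 s, in which the tool goes at most 62.5 mm and 10.7 degrees, less where a joint would pass 70% of its speed; a pose out of reach is approached as far as the arm can. A call with a number of a shift or a turn outside -1 to 1 is refused whole. A call with a gripper value outside its range is refused whole. The fingers move at their own pace and stop on an object; FORCE is the grip in N (left out, the last holds). Time passes only in rows, so rows that repeat a pose let the fingers close. It gives the time, the measured TCP pose, the force, the opening and the grip force at its end, in the units of the state.
- bot.get_obs(): the state, without advancing time (a new reading comes with each control period).
- bot.snapshot(name): name is "side" or "top"; returns a dict with "pixels" (480x640x3 uint8, blue, green, red), "fovy" (degrees; the focal length in pixels is half the picture's height over the tangent of half this angle, whatever the lens; pixels are square), "cx", "cy" (the principal point, pixels), "position" and "attitude" of the camera in the world. Camera axes: x right, y up, looking along -z (the intrinsics and any distortion apply to the point x, -y, -z); pixel columns grow to the right and rows downward; lengths in m; the calibration is good to about 2 mm. A picture is of the moment at which its call begins. There is no depth.
- bot.sign_off(): hands the job in; it is judged then, once.
The state is a dict: "time_s": time; "joints": joint angles; "qvel": joint speeds; "tau": joint torques, N m; "eef_pos": TCP position; "eef_rot": TCP orientation; "wrist_force": force on the tool from outside, world axes, zero at the start; "ft_torque": the same for the moment, N m; "grip_width": opening from 0.0 (shut) to 1.0 (fully open); "grip_force": force on a finger pad.
Only numpy, scipy, OpenCV 4.12 (cv2) and the standard library are available. Lean on these libraries where they do the work, as an engineer would, in place of code of your own. Each camera call takes 0.05 s, during which the arm holds its last target. There are 200 camera calls.

## Working session

There is one attempt and no reset: what is moved stays moved. The work goes in short steps, Python scripts to look and compute and a shell command to move; the robot and the scene stay as the last step left them, time stands still between calls to the robot, and variables do not carry over. Pictures are saved under pics/ and viewed, at most 10 in all, crops included, and the job is handed in when it is done.

```bash
mkdir -p pics; python3 - <<'E'
from plant import bot
import cv2,json
for n in("top","side"):
    s=bot.snapshot(n); cv2.imwrite(f"pics/{n}0.png",s["pixels"]); print({k:v for k,v in s.items() if k!="pixels"})
print(bot.get_obs())
E
```

```text
{'fovy': 57.69142102699242, 'cx': 324.1348455663278, 'cy': 244.50104716538524, 'position': array([ 0.30777075, -0.00252604,  1.19358162]), 'attitude': array([ 0.07329158, -0.06612035, -0.70279581,  0.7045101 ])}
{'fovy': 51.0752696708892, 'cx': 323.2819567690965, 'cy': 243.57310318528718, 'position': array([ 0.43322677, -1.01593376,  0.68741752]), 'attitude': array([ 0.50634218, -0.02677754, -0.02698163,  0.86149437])}
{'time_s': 0.1, 'joints': array([ 1.24820063,  0.62925734,  0.03846322,  1.51827911, -0.02700337,
        0.9963238 , -0.0200196 ]), 'qvel': array([ 1.33472086e-03, -1.33802250e-03,  1.85965053e-04, -2.26295563e-03,
       -6.54280055e-04, -6.45191416e-04,  6.31920156e-05]), 'tau': array([ 3.05678666e-03, -5.64530432e+01,  1.23096909e+00, -1.93971795e+01,
        1.14339305e-02,  5.44371127e-03,  3.67380153e-06]), 'eef_pos': array([ 0.16504367, -0.62841649,  0.40387518]), 'eef_rot': array([ 9.91770279e-01,  1.28027137e-01, -1.25063169e-04, -8.65574451e-04]), 'wrist_force': array([-0.15546356,  0.02585625, -0.10985777]), 'ft_torque': array([ 0.02367998, -0.02239896,  0.01755585]), 'grip_force': 0.0, 'grip_width': 1.0010796288811847}
```

View pics/top0.png

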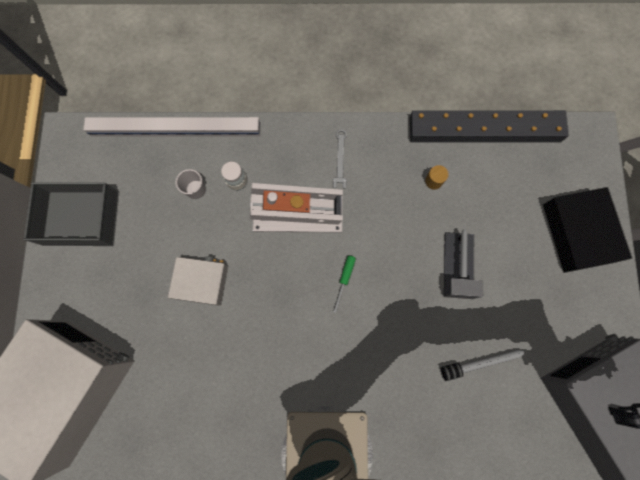

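View pics/side0.png

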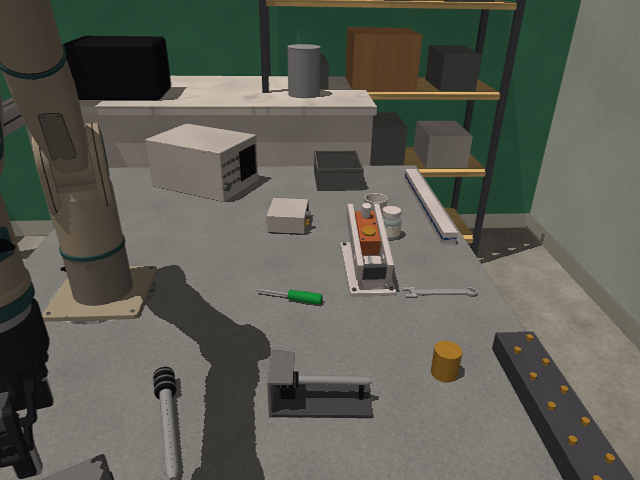

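The candidates for the pin are the pin in the grey stand (top 462,255; side 330,380) and a larger ribbed-grip bar lying on the bench (top 485,363; side 166,420). The one in the stand fits: it is the smaller, it is level in a stand, and its grip is under a roof. I'll confirm it in an enlarged crop. The ramp is at top (297,207), with the carriage uphill on the left (+y).

```bash
cat > h.py <<'E'
import numpy as np,cv2
from scipy.spatial.transform import Rotation as R
from plant import bot
class Cam:
    def __init__(s,n):
        d=bot.snapshot(n); s.im=d["pixels"].copy(); s.f=240/np.tan(np.radians(d["fovy"]/2)); s.c=np.array([d["cx"],d["cy"]]); s.p=d["position"]; s.R=R.from_quat(d["attitude"]).as_matrix()
    def ray(s,uv):
        a=(np.asarray(uv,float)-s.c)/s.f; v=s.R@np.array([a[0],-a[1],-1]); return v/np.linalg.norm(v)
    def on(s,uv,z):
        v=s.ray(uv); return s.p+v*(z-s.p[2])/v[2]
    def px(s,P):
        q=s.R.T@(np.asarray(P,float)-s.p); return s.c+s.f*np.array([q[0],-q[1]])/-q[2]
def tri(a,ua,b,ub):
    va,vb=a.ray(ua),b.ray(ub); t=np.linalg.lstsq(np.c_[va,-vb],b.p-a.p,rcond=None)[0]
    A,B=a.p+va*t[0],b.p+vb*t[1]; return (A+B)/2,np.linalg.norm(A-B)
E
python3 - <<'E'
from h import *
t,s=Cam("top"),Cam("side")
def crop(c,x,y,w,h): return cv2.resize(c.im[y:y+h,x:x+w],(400,300),interpolation=cv2.INTER_CUBIC)
o=np.vstack([np.hstack([crop(t,240,170,120,90),crop(t,420,220,100,75)]),np.hstack([crop(s,310,190,140,105),crop(s,255,335,140,105)])])
cv2.imwrite("pics/crop1.png",o)
E
```

```text
(no output)
```

View pics/crop1.png

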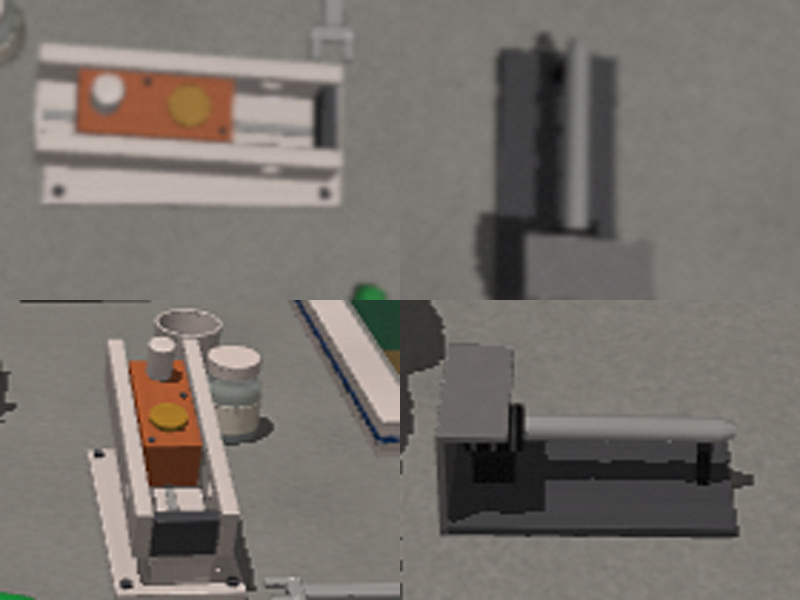

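The crop confirms it: the steel shank sits in the stand with its black grip under the roof (top shank cols 462–468; side shank (297..372, 380)). The ramp's hole mouths show as small marks at about top (321,221) near and (321,195.5) far.

```bash
python3 - <<'E'
from h import *
t,s=Cam("top"),Cam("side")
g=cv2.cvtColor(t.im,cv2.COLOR_BGR2GRAY).astype(int); gs=cv2.cvtColor(s.im,cv2.COLOR_BGR2GRAY).astype(int)
print(g[226:282:6,450:480]); print("side cols",gs[376:386:3,290:300],gs[376:386:2,364:378])
# shank centroid per row top
pts=[]
for r in range(236,274,2):
    w=np.clip(g[r,456:474]-100,0,None); pts.append((456+(w*np.arange(18)).sum()/w.sum(),r))
print(np.round(pts[::4],2))
P=np.array([t.on(p,.05) for p in pts]); k=np.polyfit(P[:,0],P[:,1],1); print("pin y=%.4f*x+%.4f"%tuple(k),P[[0,-1]])
for ua,ub in (((463.75,230.),(372.5,380.5)),): print("tip",tri(t,ua,s,ub))
print("tip side plane", [s.on((372.5,380.5),.05)],"shoulder",s.on((297.3,380),.05), "roof edge top",t.on((464.7,277.5),.081))
# ramp: knob, near hole
print("rows at hole top view:");print(g[206:236,314:328])
z=.010
for uv in ((252.6,231),(342,231.8)): print("base near corner",t.on(uv,z))
# ramp side corners
print("hole near/far in",t.on((321,221),.079),t.on((321,195.5),.079))
hsv=cv2.cvtColor(t.im,cv2.COLOR_BGR2HSV)
print("copper/gray near knob"); print(g[186:206,262:284])
E
```

```text
[[118 117 118 120 120 123 123 124 124 125 121 121 123 123 122 122 121 122
  119 121 119 120 120 120 120 120 123 124 123 122]
 [ 89  98  90  73  59  55  56  57  70  91 105  99  90 107 123 131 125 117
  116 117 119 121 121 122 123 124 123 120 120 120]
 [ 63  63  65  61  54  37  33  26   7   5  26  56  87 108 126 129 116  93
   71  67  67  65  67  81 104 118 121 122 121 118]
 [ 65  66  61  55  37  32  33  32  35  45  56  69  91 113 126 128 116  91
   70  67  68  67  67  76  98 116 122 123 124 126]
 [ 65  65  65  62  53  40  32  32  35  43  59  72  95 115 126 130 113  87
   69  65  66  66  72  83 106 116 121 121 123 123]
 [ 67  65  62  52  37  32  32  33  35  47  61  75 100 119 130 129 109  83
   69  66  66  66  68  86 108 121 125 125 124 123]
 [ 65  66  63  54  40  34  31  31  36  46  58  78 103 121 131 130 111  84
   69  67  66  65  69  86 106 116 120 122 123 125]
 [ 66  66  67  53  40  31  34  32  35  48  65  82 107 124 132 130 111  83
   69  67  64  65  70  87 107 120 123 123 122 122]
 [ 51  51  46  36  32  31  32  32  34  44  63  84 109 126 135 130 110  77
   63  64  66  68  68  85 
[... 4240 characters left out ...]
2 193 191 184 153 113 102 105
  105 106 105 104]
 [151 104  98 102  97  99 119 155 180 188 193 191 183 166 135 108 106 104
  105 103 104 105]
 [151 106  99 105 100  97 103 127 157 174 177 171 152 129 106 101 105 104
  105 104 104 104]
 [148 107  99 103 101  98  96 104 117 125 125 118 109  99  98 106 103 105
  106 107 106 104]
 [145 104  98 103 103 101 100 101 101 102 100  95  90  94 103 105 106 106
  105 107 105 107]
 [125  97  99 103 104 104 103 100 100  99  96  94  94  97 102 104 105 104
  106 106 106 106]
 [116  95  98 104 102 104 103 103 101 101  98 100 100 103 103 103 104 102
  103 104 103 105]
 [108  91  99 104 105 104 104 105 104 104 104 103 103 103 102 104 102 103
  103 102 105 103]]
```

```bash
python3 - <<'E'
from h import *
t,s=Cam("top"),Cam("side")
g=cv2.cvtColor(t.im,cv2.COLOR_BGR2GRAY).astype(float); gs=cv2.cvtColor(s.im,cv2.COLOR_BGR2GRAY).astype(float)
E=[]
for c in range(258,338):
    d=-np.diff(g[226:238,c]); d=np.clip(d,3,None)-3; E.append((c,226.5+(d*np.arange(11)).sum()/d.sum()))
P=np.array([t.on(p,.01) for p in E]); k,o=np.polyfit(P[:,1],P[:,0],1); r=P[:,0]-k*P[:,1]-o
print("base edge x=%.4f*y+%.4f"%(k,o),r.std(),"wall face x at y=.018:",k*.018+o+.013)
w=np.clip(g[190:202,264:280]-120,0,None); w[:2]*=0; yy,xx=np.mgrid[190:202,264:280]; u=((w*xx).sum()/w.sum(),(w*yy).sum()/w.sum())
ws=gs[196:226,355:378].astype(int); print(ws[::2])
for v in (205,206,207): print("knob top",u,tri(t,u,s,(366.3,v)))
w=np.clip(g[217:224,314:328]-110,0,None);w[:2]=0;print((w[2:]).round())
E
```

```text
base edge x=0.0076*y+0.5831 0.000997027440552296 wall face x at y=.018: 0.5962562700416867
[[122 122 122 123 121 121 123 121 125 145 151  79  83  88  96 103 108 112
  115 121 123 125 127]
 [122 122 123 123 121 121 124 122 116 122 176  71  82  90  97 103 109 113
  116 120 125 126 128]
 [122 121 121 122 122 122 120 121 118 101  93 112 184 149  99  99 105 110
  117 119 121 125 125]
 [120 120 120 122 122 122 122 122 118 102  93 110  97  98 100  93 108 122
  143 163 166 151 149]
 [120 120 121 122 121 119 125 154 199 198 194 194 192 193 189 159  85 106
  119 176 194 192 193]
 [121 123 123 123 123 121 117 139 212 203 201 199 197 196 199 188 113 105
  108 147 197 194 192]
 [121 120 122 122 124 124 121 108 106 105 110 117 131 102  97  88 100 105
   98 123 197 193 193]
 [119 122 123 122 121 120 115 108 107 103  99  96  95  95  90  89 108 104
   98 108 157 196 194]
 [ 95 108 109 106 106 108 107 107 105 102  98  95  95  91  89  93 109 110
  106 100 125 196 194]
 [ 60 109 109 108 106 107 105 107 102  99  95  95  96  92  85  68  69 114
  112 107 108 159 194]
 [104  86 109 108 108 105 108 105  99  
[... 506 characters left out ...]
811073209132)) (array([0.63849147, 0.1387803 , 0.15346125]), np.float64(6.52282562259999e-06))
knob top (np.float64(272.01574389923906), np.float64(196.19811073209132)) (array([0.63905539, 0.13916918, 0.15057404]), np.float64(0.0006687095672099285))
knob top (np.float64(272.01574389923906), np.float64(196.19811073209132)) (array([0.63962074, 0.13955866, 0.1476791 ]), np.float64(0.0013458612999219142))
[[ 1.  2.  6. 10. 14. 22. 29. 35. 32. 29. 24. 27. 32. 33.]
 [ 0.  0.  0.  0.  8. 31. 46. 49. 42. 21.  5.  0.  0.  0.]
 [ 0.  0.  0.  0.  7. 27. 38. 40. 31. 16.  0.  0.  0.  0.]
 [ 2.  1.  0.  0.  3.  6.  7.  7.  4.  0.  0.  0.  0.  0.]
 [44. 41. 34. 31. 32. 28. 24. 22. 20. 18. 12. 10. 12.  8.]]
```

```bash
python3 -m jog '[[0.4,0.6,0,-0.168,0],[0.4,0.6,0,-0.168,0],[0.4,0.6,0,-0.168,0],[0.4,0.6,0,-0.168,0],[0.4,0.6,0,-0.168,0],[0.4,0.6,0,-0.168,0],[0.4,0.6,0,-0.168,0],[0.4,0.6,0,-0.168,0],[0.4,0.6,0,-0.168,0],[0.4,0.6,0,-0.168,0],[0.4,0.6,0,-0.168,0],[0.4,0.6,0,-0.168,0]]' 20
```

```text
time_s: 1.9
eef_pos: [0.4643, -0.1801, 0.4048]
eef_rot: [1.0, -0.005, -0.0, 0.0]
wrist_force: [-0.5, 0.7, -0.5]
grip_width: -0.001
grip_force: 0.0
```

```bash
python3 -m jog '[[0.232,0.493,0,0,0],[0.232,0.493,0,0,0],[0.232,0.493,0,0,0],[0.232,0.493,0,0,0],[0.232,0.493,0,0,0],[0.232,0.493,0,0,0],[0.232,0.493,0,0,0],[0.232,0.493,0,0,0],[0.232,0.493,0,0,0],[0.232,0.493,-0.05,0,0],[0.232,0.493,-0.1,0,0],[0.232,0.493,-0.129,0,0],[0.232,0.493,-0.129,0,0],[0.232,0.493,-0.129,0,0]]'
python3 - <<'E'
from h import *
s=Cam("side");t=Cam("top")
o=np.hstack([cv2.resize(s.im[130:280,300:450],(400,400)),cv2.resize(t.im[130:250,240:360],(400,400))]);cv2.imwrite("pics/k.png",o)
E
```

```text
time_s: 3.65
eef_pos: [0.6397, 0.1898, 0.3093]
eef_rot: [1.0, -0.005, 0.001, 0.0]
wrist_force: [0.1, 0.3, -0.6]
grip_width: -0.003
grip_force: 0.0
```

View pics/k.png

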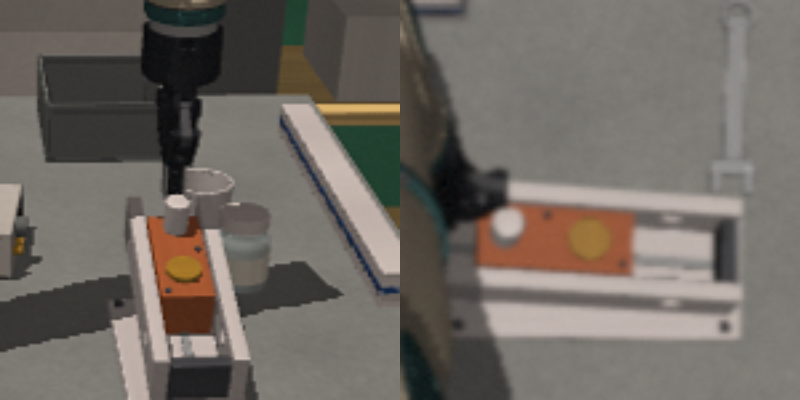

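The closed fingers stand just uphill of the knob (side crop 178,215). Now I'll push downhill.

```bash
python3 -m jog '[[0,-0.012,0,0,0],[0,-0.024,-0.002,0,0],[0,-0.036,-0.005,0,0],[0,-0.048,-0.007,0,0],[0,-0.06,-0.01,0,0],[0,-0.07,-0.012,0,0],[0,-0.08,-0.014,0,0],[0,-0.09,-0.016,0,0],[0,-0.1,-0.018,0,0],[0,-0.108,-0.02,0,0],[0,-0.108,-0.02,0,0]]'
```

```text
time_s: 5.12
eef_pos: [0.6391, 0.1087, 0.2926]
eef_rot: [1.0, -0.004, -0.0, 0.001]
wrist_force: [-0.2, -0.5, -0.3]
grip_width: 0.002
grip_force: 0.0
```

```bash
python3 -m jog '[[0,-0.003,-0.001,0,0],[0,-0.006,-0.001,0,0],[0,-0.009,-0.002,0,0],[0,-0.009,-0.002,0,0]]'
```

```text
time_s: 5.62
eef_pos: [0.639, 0.1031, 0.2913]
eef_rot: [1.0, -0.004, -0.0, 0.0]
wrist_force: [0.6, 2.0, 0.8]
grip_width: -0.003
grip_force: 0.8
```

```bash
python3 -m jog '[[0,-0.005,-0.001,0,0],[0,-0.01,-0.002,0,0],[0,-0.01,-0.002,0,0]]'; python3 -m jog '[[0,-0.005,-0.001,0,0],[0,-0.01,-0.002,0,0],[0,-0.01,-0.002,0,0]]'
python3 - <<'E'
from h import *
t=Cam("top");g=cv2.cvtColor(t.im,cv2.COLOR_BGR2HSV)
m=cv2.inRange(g,(0,120,60),(14,255,255));m[:180]=0;m[230:]=0;m[:,:240]=0;m[:,360:]=0
ys,xs=np.nonzero(m);print(xs.min(),xs.max(),ys.min(),ys.max())
print(t.px((.63,.018,.09)))
E
```

```text
time_s: 6.0
eef_pos: [0.639, 0.0949, 0.2897]
eef_rot: [1.0, -0.004, -0.0, 0.0]
wrist_force: [-0.6, 0.8, -0.8]
grip_width: -0.002
grip_force: 0.4
time_s: 6.38
eef_pos: [0.639, 0.0929, 0.2893]
eef_rot: [1.0, -0.002, 0.0, -0.004]
wrist_force: [-0.7, 11.4, 2.6]
grip_width: -0.0
grip_force: 5.5
309 336 194 213
[320.88190901 206.666428  ]
```

```bash
python3 -m jog '[[0,-0.005,-0.001,0,0],[0,-0.005,-0.001,0,0],[0,0.03,0,0,0],[0,0.04,0,0,0],[0,0.04,0.06,0,0],[0,0.04,0.14,0,0.5],[0,0.04,0.14,0,0.5]]'; python3 -m jog '[[-0.188,-0.64,0,-0.043,0.5],[-0.188,-0.64,0,-0.043,0.5],[-0.188,-0.64,0,-0.043,0.5],[-0.188,-0.64,0,-0.043,0.5],[-0.188,-0.64,0,-0.043,0.5],[-0.188,-0.64,0,-0.043,0.5],[-0.188,-0.64,0,-0.043,0.5],[-0.188,-0.64,0,-0.043,0.5],[-0.188,-0.64,0,-0.043,0.5],[-0.188,-0.64,0,-0.043,0.5],[-0.188,-0.64,0,-0.043,0.5],[-0.188,-0.64,0,-0.043,0.5]]'
python3 - <<'E'
from h import *
t=Cam("top");s=Cam("side")
g=cv2.cvtColor(t.im,cv2.COLOR_BGR2HSV)
m=cv2.inRange(g,(0,120,60),(14,255,255));m[:180]=0;m[230:]=0;m[:,:240]=0;m[:,360:]=0
ys,xs=np.nonzero(m);print(xs.min(),xs.max(),ys.min(),ys.max())
g=cv2.cvtColor(t.im,cv2.COLOR_BGR2GRAY).astype(float)
w=g[186:206,290:320]; print((w>150).sum())
o=np.hstack([cv2.resize(t.im[160:250,240:360],(400,300),interpolation=2),cv2.resize(s.im[190:295,310:450],(400,300),interpolation=2)]);cv2.imwrite("pics/r.png",o)
E
```

```text
time_s: 7.3
eef_pos: [0.641, 0.1167, 0.3988]
eef_rot: [1.0, -0.004, 0.005, -0.0]
wrist_force: [0.7, 0.3, -1.1]
grip_width: 0.427
grip_force: 0.0
time_s: 8.8
eef_pos: [0.4988, -0.3603, 0.3934]
eef_rot: [0.999, -0.036, -0.0, -0.0]
wrist_force: [0.2, 0.1, 0.1]
grip_width: 0.499
grip_force: 0.0
291 336 193 213
224
```

View pics/r.png

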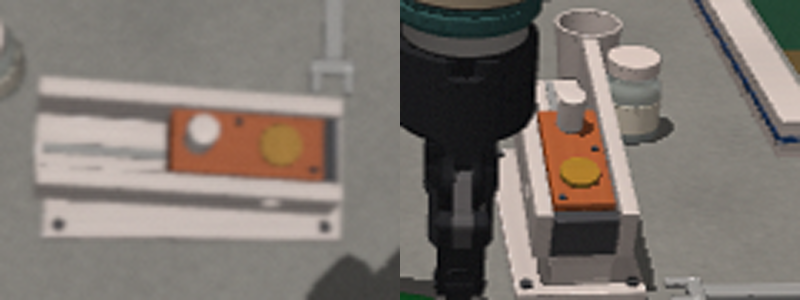

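The carriage sits against the dark stop (top crop 326,145). Now I'll descend on the shank.

```bash
python3 -m jog '[[0,-0.002,-0.08,-0.002,0.5],[0,-0.002,-0.16,-0.002,0.5],[0,-0.002,-0.21,-0.002,0.5],[0,-0.002,-0.24,-0.002,0.5],[0,-0.002,-0.251,-0.002,0.5],[0,-0.002,-0.251,-0.002,0.5],[0,-0.002,-0.251,-0.002,0.3],[0,-0.002,-0.251,-0.002,0.1],[0,-0.002,-0.251,-0.002,0.0],[0,-0.002,-0.251,-0.002,0],[0,-0.002,-0.251,-0.002,0],[0,-0.002,-0.251,-0.002,0]]' 60
```

```text
time_s: 10.4
eef_pos: [0.4988, -0.3622, 0.2067]
eef_rot: [0.999, -0.038, 0.001, -0.0]
wrist_force: [0.0, 3.1, 6.7]
grip_width: 0.165
grip_force: 58.5
```

```bash
python3 -m jog '[[0,0,0.004,0,0],[0,0,0.007,0,0],[0,0,0.007,0,0],[0.01,-0.001,0.007,0,0],[0.02,-0.0015,0.007,0,0],[0.03,-0.002,0.007,0,0],[0.04,-0.003,0.007,0,0],[0.052,-0.004,0.007,0,0],[0.052,-0.004,0.007,0,0]]'
```

```text
time_s: 11.52
eef_pos: [0.5381, -0.366, 0.2104]
eef_rot: [0.999, -0.038, 0.001, 0.0]
wrist_force: [0.4, -0.6, -1.7]
grip_width: 0.163
grip_force: 58.5
```

```bash
python3 -m jog '[[0,0,0.03,0,0],[0,0,0.06,0,0],[0,0,0.12,0,0],[0,0,0.18,0,0],[0,0,0.18,0,0],[0,0,0.18,0,0]]'
python3 - <<'E'
from h import *
t=Cam("top");s=Cam("side")
o=np.hstack([cv2.resize(t.im[190:310,420:540],(400,400),interpolation=2),cv2.resize(s.im[240:440,230:430],(400,400),interpolation=2)]);cv2.imwrite("pics/p.png",o)
E
```

```text
time_s: 12.28
eef_pos: [0.5364, -0.3659, 0.3447]
eef_rot: [0.999, -0.039, -0.001, -0.0]
wrist_force: [-0.3, 0.2, -2.5]
grip_width: 0.164
grip_force: 58.7
```

View pics/p.png

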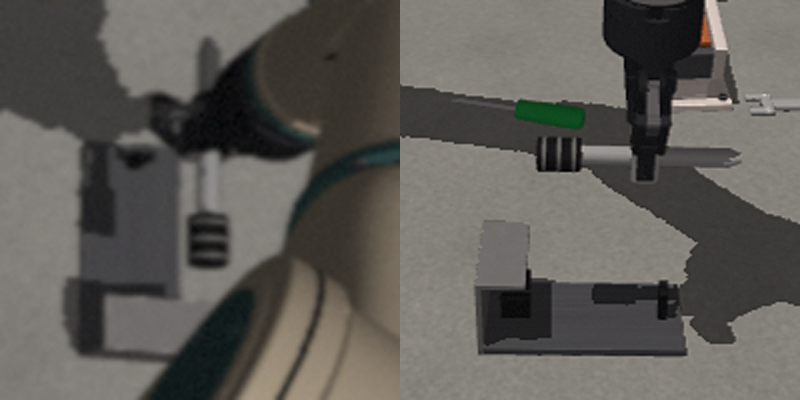

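```bash
python3 - <<'E'
from h import *
t=Cam("top");s=Cam("side")
print("sh",tri(t,(482.4,253.6),s,(321,317.5)));print("tip",tri(t,(482.4,201.8),s,(399.5,318.5)))
g=cv2.cvtColor(s.im,cv2.COLOR_BGR2GRAY).astype(int);print(g[306:330,[324,330,336,342,366,376,384]].T);print(g[318,392:406], g[314:322:3,316:326])
g=cv2.cvtColor(t.im,cv2.COLOR_BGR2GRAY).astype(int);print(g[196:210,482],g[244:258,482],g[[206,214,242,248],472:494])
print(bot.get_obs()["eef_pos"])
E
```

```text
sh (array([ 0.48773655, -0.36251371,  0.18550397]), np.float64(0.001067864210423393))
tip (array([ 0.61472775, -0.37120056,  0.18516157]), np.float64(0.00036721356578723555))
[[ 59  62  62  61  61  58  68 148 152 154 150 139 128 109  87  75  63  58
   52 135 129 127 127 128]
 [ 61  60  60  61  60  60  54 141 152 151 150 140 130 112  91  75  64  57
   61  60  61  61  59  53]
 [ 60  60  60  60  63  61  56 136 154 150 151 141 131 116  95  76  69  59
   59  59  61  62  60  58]
 [ 61  60  62  59  60  59  56 110 154 149 152 141 132 117  98  76  69  61
   59  61  61  60  59  58]
 [132 131 129 131 129 128 132 114  66  68  71  76  79  80  76  75  72  62
   59  57  60  58  59  60]
 [127 130 126 129 128 132 133 137  66  66  71  74  79  81  78  75  70  72
   57  58  59  58  60  61]
 [127 128 129 131 131 132 131 134  62  65  70  73  78  82  81  75  72  65
  130 131 132 133 131  82]]
[ 76  76  76  73  71  88 139 139 138 132 130 131 130 129] [[ 80 105  39  18  76 160 155 155 152 153]
 [ 90  96  37  19  38  97 142 138 139 138]
 [ 73  78  32  20  37  81  80  86  87  87]]
[127 129 128 129 122  96  73  70  68  68  67  68  69  68] [139 138 137 137 138 138 139 139 138 125  71  54  74  48] [[128 126 127 126 124 122 106  76  62  63  67  68  75  94 117 125 125 118
  101  74  42  22]
 [125 128 128 128 125 121 106  77  63  64  65  61  44  23  15   8  14  16
   10  16  16  23]
 [ 71  85 108 125 129 125 111  92 105 124 137 140 134 128 128 128 130 128
  129 133 136 137]
 [ 74  91 114 125 128 124 108  95 109 128 138 142 137 128 125 128 128 128
  129 129 128 130]]
[ 0.53665382 -0.36588459  0.34375991]
```

The pin is held level: shoulder at side (321,318), tip at (399,318). Next I'll move it in front of the hole.

```bash
python3 -m jog '[[-0.055,0.1,0,0,0],[-0.055,0.2,0,0.02,0],[-0.055,0.28,0,0.042,0],[-0.055,0.36,0,0.042,0],[-0.055,0.44,0,0.042,0],[-0.055,0.49,0,0.042,0],[-0.055,0.513,0,0.042,0],[-0.055,0.513,0,0.042,0],[-0.055,0.513,-0.06,0.042,0],[-0.055,0.513,-0.11,0.042,0],[-0.055,0.513,-0.143,0.042,0],[-0.055,0.513,-0.143,0.042,0],[-0.055,0.513,-0.143,0.042,0]]'
python3 - <<'E'
from h import *
t=Cam("top");s=Cam("side");print(bot.get_obs()["eef_pos"],bot.get_obs()["eef_rot"])
o=np.hstack([cv2.resize(t.im[180:300,260:380],(400,400),interpolation=2),cv2.resize(s.im[190:340,260:410],(400,400),interpolation=2)]);cv2.imwrite("pics/q.png",o)
E
```

```text
time_s: 14.1
eef_pos: [0.4964, 0.0172, 0.2388]
eef_rot: [1.0, -0.007, 0.001, 0.0]
wrist_force: [0.2, -0.4, -2.6]
grip_width: 0.164
grip_force: 59.2
[0.49646595 0.01787511 0.23932961] [ 9.99978387e-01 -6.46917513e-03  1.16930281e-03  9.35851828e-05]
```

View pics/q.png

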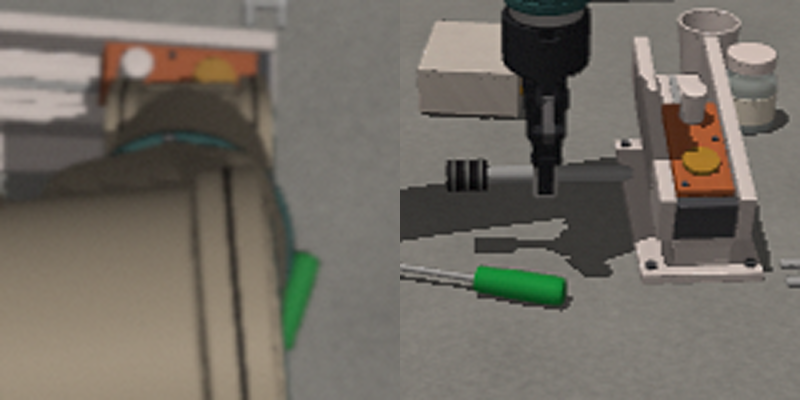

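```bash
python3 - <<'E'
from h import *
s=Cam("side");g=cv2.cvtColor(s.im,cv2.COLOR_BGR2GRAY).astype(int)
print(g[244:266,[297,301,305,320,330,338]].T); print(g[252:256:3,322:356])
for v in (251.5,253,254.5):
    for u in (301,330):
        r=s.ray((u,v)); print(v,u,s.p+r*(.018-s.p[1])/r[1])
print("proj corner",s.px((.5813,-.0397,.01)));print(g[284:300,346:362])
E
```

```text
[[122 120 121 123 122 123 124 123 143 145 137 122  93  70  58  54  55  54
   55  58  55  56]
 [123 121 118 119 121 122 120 118 144 145 136 121  93  69  56  57  57  57
   57  55  57  57]
 [126 122 119 122 123 122 121 120 144 144 135 119  91  69  57  56  57  56
   56  56  57  56]
 [ 47  59  60  62  61  47  58  61  66  68  73  75  70  67  53  53  54  53
   53  56  57  55]
 [128 126 125 127 125 129  60  50  64  69  74  73  70  68  53  54  55  56
   55  55  55  55]
 [124 122 124 123 131  60  56  56  64  70  74  74  71  67  58  55  54  56
   55  56  56  55]]
[[ 66  61  60  61  63  62  63  64  64  63  64  65  65  64  64  63  64  64
   65  64  64  64  64  68  78  83  84  84  83  80  69  70  89 143]
 [ 74  74  74  74  76  76  74  75  73  74  74  74  74  74  74  74  74  74
   73  74  74  74  73  73  75  79  83  83  83  82  75  74  96 118]]
251.5 301 [0.46773884 0.018      0.09034693]
251.5 330 [0.5369298  0.018      0.08870694]
253 301 [0.46772757 0.018      0.08622713]
253 330 [0.53703507 0.018      0.08456403]
254.5 301 [0.46771627 0.018      0.08209348]
254.5 330 [0.53714069 0.018      0.08
[... 420 characters left out ...]
  64 136 190 185 167  71  74]
 [127 126 119 122 181 176  93  30  25  28 103 190 184 184 182 185]
 [125 124 120 113 151 189 177 143 156 185 183 187 185 183 182 185]
 [128 126 123 119 128 192 188 188 189 189 190 191 192 190 190 188]
 [126 126 126 121 101 141 138 134 129 134 131 123  96  96  98 103]
 [122 122 124 121 102 112 111 109 109 110 110 107 107 108 107 104]
 [123 125 125 123 115 104 107 106 105 106 105 104 103 105 105 103]
 [122 124 124 123 121 111 107 105 104 104 103 102 106 119 121 118]
 [122 122 124 124 123 124 120 121 120 122 125 125 124 126 125 124]
 [124 124 124 123 124 122 121 120 122 124 125 125 123 121 121 120]
 [123 124 126 124 126 123 120 121 122 123 123 126 126 123 123 122]]
```

```bash
python3 -m jog '[[0,0.001,-0.0033,0,0],[0,0.001,-0.0033,0,0],[0.01,0.001,-0.0033,0,0],[0.02,0.001,-0.0033,0,0],[0.025,0.001,-0.0033,0,0],[0.03,0.001,-0.0033,0,0],[0.035,0.001,-0.0033,0,0],[0.04,0.001,-0.0033,0,0]]'
```

```text
time_s: 15.25
eef_pos: [0.5255, 0.019, 0.2356]
eef_rot: [1.0, -0.006, -0.001, 0.0]
wrist_force: [-2.0, -1.7, -1.9]
grip_width: 0.163
grip_force: 59.3
```

```bash
python3 -m jog '[[0.005,0,0,0,0],[0.01,0,0,0,0],[0.01,0,0,0,0]]'
```

```text
time_s: 15.62
eef_pos: [0.5338, 0.0189, 0.2358]
eef_rot: [1.0, -0.006, 0.0, 0.0]
wrist_force: [-0.5, -3.4, -2.3]
grip_width: 0.165
grip_force: 59.2
```

```bash
python3 -m jog '[[0,-0.001,0,0,0],[0.005,-0.001,0,0,0],[0.01,-0.001,0,0,0],[0.015,-0.001,0,0,0],[0.015,-0.001,0,0,0]]'
```

```text
time_s: 16.25
eef_pos: [0.5452, 0.0185, 0.2358]
eef_rot: [1.0, -0.006, 0.001, 0.0]
wrist_force: [0.0, -3.0, -2.6]
grip_width: 0.172
grip_force: 59.2
```

```bash
python3 -m jog '[[0,-0.001,0,0,0],[0.01,-0.0015,0,0,0],[0.02,-0.0015,0,0,0],[0.03,-0.0015,0,0,0],[0.03,-0.0015,0,0,0]]'
```

```text
time_s: 16.88
eef_pos: [0.568, 0.0177, 0.2358]
eef_rot: [1.0, -0.006, 0.001, -0.0]
wrist_force: [0.0, 0.3, -4.5]
grip_width: 0.161
grip_force: 59.2
```

```bash
python3 -m jog '[[0.006,0,0,0,0],[0.012,0,0,0,0],[0.012,0,0,0,0],[0.012,0,0,0,0.3],[0.012,0,0,0,0.7],[0.012,0,0,0,0.7],[0.012,0,-0.004,0,0.7],[-0.03,0,-0.004,0,0.7],[-0.078,0,-0.004,0,0.7],[-0.078,0,-0.004,0,0.7],[-0.078,0,-0.004,0,0.7]]' 30
python3 - <<'E'
from h import *
s=Cam("side");print(bot.get_obs()["wrist_force"])
cv2.imwrite("pics/s2.png",cv2.resize(s.im[200:320,270:430],(800,600),interpolation=2))
E
```

```text
time_s: 18.25
eef_pos: [0.5095, 0.0175, 0.2329]
eef_rot: [1.0, -0.006, 0.001, -0.0]
wrist_force: [-0.3, -0.3, 0.6]
grip_width: 0.694
grip_force: 0.0
[0.31482179 0.18421469 0.76554175]
```

View pics/s2.png

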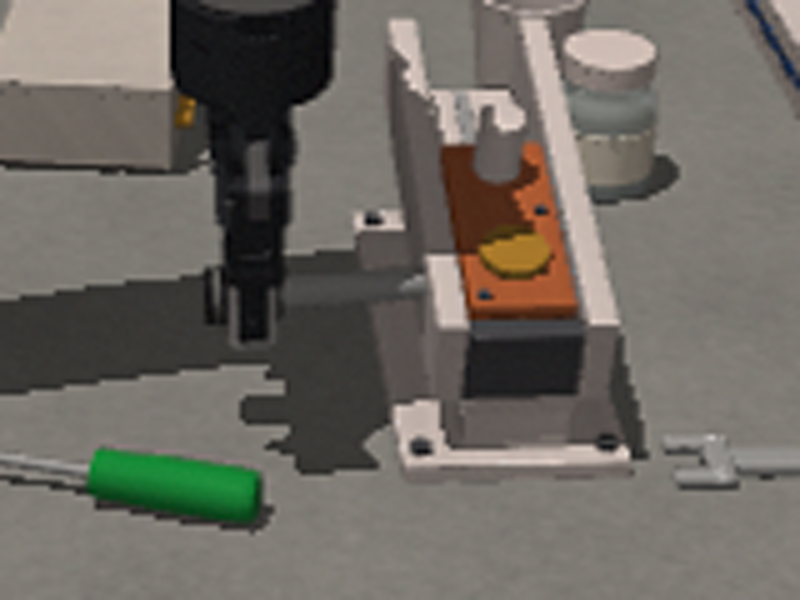

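The pin hangs in the hole and its black grip (crop 210–280, 295) is between the fingers. I'll take the grip, raise it level and drive.

```bash
python3 -m jog '[[0,0,0,0,0.5],[0,0,0,0,0.3],[0,0,0,0,0],[0,0,0,0,0],[0,0,0,0,0],[0,0,0.002,0,0],[0,0,0.004,0,0],[0,0,0.004,0,0]]' 30
```

```text
time_s: 19.3
eef_pos: [0.5081, 0.0174, 0.2356]
eef_rot: [1.0, -0.006, -0.001, 0.0]
wrist_force: [0.1, 0.4, -3.3]
grip_width: 0.316
grip_force: 29.7
```

```bash
python3 -m jog '[[0.005,0,0,0,0],[0.01,0,0,0,0],[0.015,0,0,0,0],[0.015,0,0,0,0]]'
```

```text
time_s: 19.8
eef_pos: [0.5203, 0.0174, 0.2357]
eef_rot: [1.0, -0.006, 0.0, 0.0]
wrist_force: [0.7, -0.1, -3.2]
grip_width: 0.315
grip_force: 29.7
```

```bash
python3 -m jog '[[0.008,0,0,0,0],[0.016,0,0,0,0],[0.024,0,0,0,0],[0.032,0,0,0,0],[0.032,0,0,0,0]]'
```

```text
time_s: 20.42
eef_pos: [0.5383, 0.0174, 0.235]
eef_rot: [1.0, -0.006, -0.009, 0.0]
wrist_force: [-15.2, 0.0, 11.8]
grip_width: 0.316
grip_force: 31.1
```

```bash
python3 -m jog '[[0.008,0,0,0,0],[0.016,0,0,0,0],[0.024,0,0,0,0],[0.028,0,0,0,0],[0.028,0,0,0,0]]'
```

```text
time_s: 21.05
eef_pos: [0.5623, 0.017, 0.2355]
eef_rot: [1.0, -0.006, -0.004, 0.0]
wrist_force: [-2.5, -0.6, 0.9]
grip_width: 0.312
grip_force: 31.2
```

```bash
python3 -m jog '[[0.006,0,0,0,0],[0.012,0,0,0,0],[0.016,0,0,0,0],[0.02,0,0,0,0],[0.02,0,0,0,0]]'
python3 - <<'E'
from h import *
s=Cam("side")
cv2.imwrite("pics/s3.png",cv2.resize(s.im[200:320,270:430],(800,600),interpolation=2))
E
```

```text
time_s: 21.68
eef_pos: [0.5773, 0.0168, 0.2358]
eef_rot: [1.0, -0.006, -0.004, 0.0]
wrist_force: [-11.6, -1.7, 9.6]
grip_width: 0.315
grip_force: 32.0
```

View pics/s3.png

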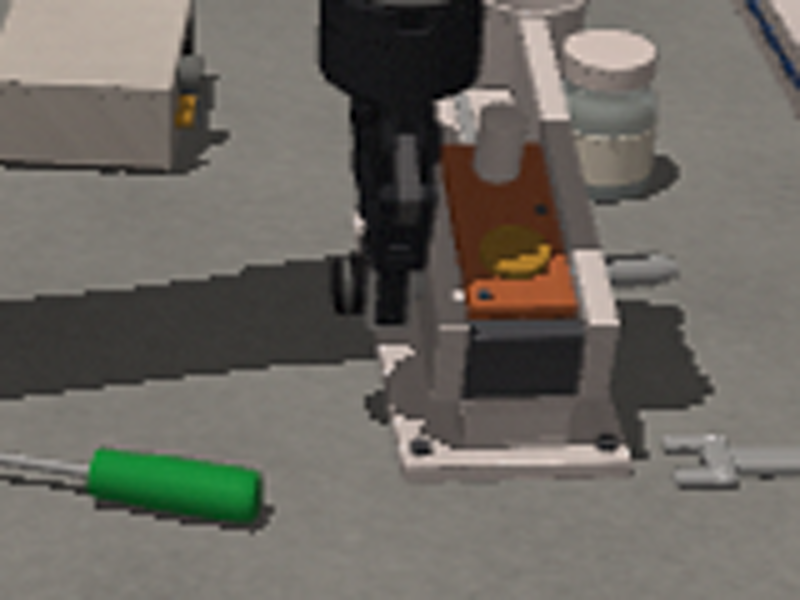

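```bash
python3 - <<'E'
from h import *
s=Cam("side")
for u,v in((405.3,253.6),(336.5,257)):
    r=s.ray((u,v)); print(s.p+r*(.017-s.p[1])/r[1])
E
```

```text
[0.7201221  0.017      0.07907134]
[0.55290101 0.017      0.07365283]
```

The tip is out of the far wall at about x=0.720, so it is roughly 6 mm short and the pads have slipped. I'll regrip farther back and slightly higher.

```bash
python3 -m jog '[[0,0,0,0,0.5],[0,0,0,0,0.5],[0,0,0,0,0.5],[-0.013,0,0,0,0.5],[-0.013,0,0,0,0.5],[-0.013,0,0,0,0.3],[-0.013,0,0,0,0],[-0.013,0,0,0,0],[-0.013,0,0,0,0]]' 60
```

```text
time_s: 22.9
eef_pos: [0.5701, 0.0173, 0.2359]
eef_rot: [1.0, -0.006, 0.0, 0.0]
wrist_force: [-1.9, -1.1, 4.7]
grip_width: 0.308
grip_force: 58.8
```

```bash
python3 -m jog '[[0,0,0.001,0,0],[0.003,0,0.001,0,0],[0.006,0,0.001,0,0],[0.008,0,0.001,0,0],[0.008,0,0.001,0,0]]'
```

```text
time_s: 23.52
eef_pos: [0.5757, 0.0173, 0.2362]
eef_rot: [1.0, -0.006, -0.001, 0.0]
wrist_force: [-3.8, -1.4, 1.5]
grip_width: 0.307
grip_force: 59.1
```

```bash
python3 -m jog '[[0.002,0,0.0005,0,0],[0.004,0,0.0005,0,0],[0.004,0,0.0005,0,0]]'; python3 -m jog '[[0.002,0,0,0,0],[0.004,0,0,0,0],[0.004,0,0,0,0]]'
python3 - <<'E'
from h import *
s=Cam("side");g=cv2.cvtColor(s.im,cv2.COLOR_BGR2GRAY).astype(int);print(g[250:258:2,398:414],g[252:262:3,330:346])
E
```

```text
time_s: 23.9
eef_pos: [0.5768, 0.0173, 0.2362]
eef_rot: [1.0, -0.006, -0.004, 0.0]
wrist_force: [-8.3, -1.0, 5.0]
grip_width: 0.308
grip_force: 59.4
time_s: 24.28
eef_pos: [0.5778, 0.0173, 0.2361]
eef_rot: [1.0, -0.006, -0.007, 0.0]
wrist_force: [-15.0, -0.3, 9.5]
grip_width: 0.313
grip_force: 60.0
[[123 124 124 123 123 122 124 126 126 124 123 123 124 122 121 123]
 [ 85  85  86  85  97 131 118 104 121 120 122 123 124 122 119 119]
 [136 136 137 138 136 137 137 136 134 134 124 120 119 121 124 122]
 [105 105 106 107 107 106 106 101  95  89 103 122 120 119 120 119]] [[ 61  60  60  60  61  53  54  55  52  29  16  52 103  68  25  12]
 [ 56  56  55  55  56  56  57  57  55  28  15  40  82  89  82  38]
 [ 55  56  55  55  55  56  56  57  56  30  10  24  59  83  82  29]
 [ 55  57  55  56  57  56  55  58  57  50   1  15  48  74  83  35]]
```

```bash
python3 -m jog '[[0.003,0,0,0,0],[0.003,0,0,0,0],[0.003,0,0,0,0.2],[0.003,0,0,0,0.7],[0.003,0,0,0,0.7],[-0.005,0,0,0,0.7],[-0.005,0,0.03,0,0.7],[-0.005,0,0.1,0,0.7],[-0.05,0,0.18,0,0.7],[-0.15,-0.1,0.18,0,0.7],[-0.15,-0.2,0.18,0,0.7],[-0.15,-0.3,0.18,0,0.7],[-0.15,-0.35,0.18,0,0.7],[-0.15,-0.35,0.18,0,0.7]]'
python3 - <<'E'
from h import *
s=Cam("side");t=Cam("top")
for u,v in((408,253.6),(338.8,257)):
    r=s.ray((u,v)); print(s.p+r*(.017-s.p[1])/r[1])
o=np.hstack([cv2.resize(t.im[180:270,250:370],(400,300),interpolation=2),cv2.resize(s.im[200:305,295:435],(400,300),interpolation=2)]);cv2.imwrite("pics/z.png",o)
E
```

```text
time_s: 26.08
eef_pos: [0.4698, -0.2488, 0.3728]
eef_rot: [1.0, -0.008, 0.002, 0.002]
wrist_force: [-0.0, 0.7, 0.6]
grip_width: 0.698
grip_force: 0.0
[0.72677748 0.017      0.07891086]
[0.55845915 0.017      0.07351508]
```

View pics/z.png

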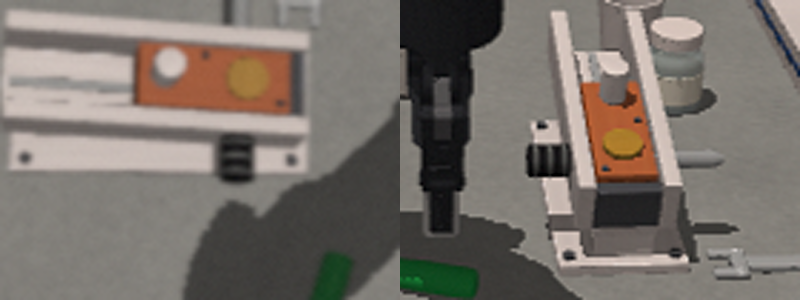

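Both views show the grip flush against the near wall (top crop 236,140; side crop 568,160), the tip out of the far wall, the carriage at the stop and the arm clear.

```bash
python3 -c "
from plant import bot
print(bot.sign_off())"
```

```text
the job is handed in; nothing more can be done
None
```

I handed the job in at about 26 s: in the last pictures the carriage is against its stop, the pin is home with its grip against the near wall and released, and the arm is clear. The sign-off returned no verdict.

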